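Shut and lock the lid of the fridge-temperature logger after a battery change

TASK

The fridge-temperature logger has its new batteries: swing its lid down, then take the flat-blade screwdriver from the rack, seat it in the slotted lid screw, press the sprung lid fully shut with it and, still pressing, turn the screw a quarter turn clockwise until it stops, so that the lid stays locked down. Then put the screwdriver back upright in any free hole of the rack, and leave the cross-tip screwdriver and the other things on the table where they are.

Things in the scene. Friction and masses are not known exactly. Their poses are not given: they have to be found in the camera images.
- logger: Fridge-temperature logger lying on its back: pale grey plastic box 120 mm (x) x 170 mm (y), 202 mm over its flat end ears, 72 mm high with the lid shut; it does not shift. Origin: centre of its underside, z up; its -x side (front) faces the robot; the lid's hinge runs along its far (+x) upper edge. Three cells lie inside.
- lid (a joint): Lid angle (rad): 0 = shut; grows as the front edge swings up and away from the robot. Starts at 0.7 to 1.2 and stays where left above 0.5 (hinge friction 0.09 N m). Let down, it sinks and rests ajar at about 0.078 on two sprung pads in the box; pressing it the last 7 mm shut at the screw takes 3 N rising to 8 N, and it springs back ajar when let go unless the screw is locked.
- lid_hinge (a point): Point on the lid's hinge axis, mid-length, 62 mm above the table, 58 mm behind the logger's origin. The axis runs along the point's y.
- lid_edge (a point): Middle of the lid's front (free) edge on its outer face: 118 mm from the hinge axis, the outer face lying 10 mm outside the hinge axis. The lid is 166 mm wide and 10 mm thick.
- lid_screw (a joint): Turn of the captive lid screw (rad): 0 = unlocked, 1.57 = locked, at its stop; grows clockwise seen from above; starts at 0 to 0.2. Friction 0.04 N m. With the lid pressed shut, a cam tongue under the lid swings below a steel lip in the box; with the lid up by over 2 mm it strikes the lip after 0.4 rad. Once locked and let go, the lid rises 2 mm (0.02 rad) and is held.
- slot (a point): Centre of the screw head's outer face, at the mouth of its slot; 72 mm above the table with the lid shut, 24 mm from the middle of the lid's front edge. Head 25 mm wide, flush with the lid. Site x lies along the slot, z out of the lid. Slot: closed pocket 15 x 4 mm, 5.5 mm deep, its top 2.5 mm flared at 45 degrees to 20 x 9 mm. At screw value 0 it runs along the logger's x.
- flat_driver: Flat-blade screwdriver, the larger, taller one, upright in the rack, 0.12 kg. Origin: centre of the shoulder (underside of the 32 mm round collar) resting on the plate; z up the handle, x along the blade. Handle black, 82 mm tall, above 14 mm a block 34 mm (x) by 26 mm (y, across its two broad flats: grip these). Shank 9 mm thick, 60 mm long; blade 12 mm wide (x), 2.4 mm thick (y).
- bit_tip (a point): Middle of the blade's lower end, 60 mm below the flat_driver's origin on its axis. Home on the slot's floor it is 5.5 mm below point slot.
- cross_driver: The cross-tip screwdriver, the smaller, shorter one, black handle 25 x 25 mm and 56 mm tall, in another hole of the rack. Origin as for flat_driver. It does not fit the slot; it stays where it is.
- rack: Screwdriver rack of folded steel sheet, fixed: top plate 60 mm (x) x 226 mm (y), 4 mm thick, its top 78 mm above the table, open at front and back, with three 18 mm holes in a row along its y, 72 mm apart. Origin: centre of its underside, z up. The two screwdrivers hang in two of the holes; one is empty.
- hole_1 (a point): Centre of the rack's left hole (rack y = +72 mm), on the plate's top, 78 mm above the table.
- hole_2 (a point): Centre of the rack's middle hole, on the plate's top.
- hole_3 (a point): Centre of the rack's right hole (rack y = -72 mm), on the plate's top; empty at the start.
- spice_a: Bystander: small spice jar with a green cap, 46x46x106 mm, loose. Origin: centre of its underside.
- salt: Bystander: clear jar of salt with a tan lid, 72x72x78 mm, loose. Origin: centre of its underside.
- tub: Bystander: empty clear round deli tub, 114x114x75 mm, loose. Origin: centre of its underside.
- tongs: Bystander: kitchen tongs with black ends, 264x48x20 mm, lying flat, loose. Origin: centre of its underside.
- cups: Bystander: stack of small paper cups, 54x54x51 mm, loose. Origin: centre of its underside.
- pen: Bystander: marker pen lying down, 17x135x16 mm, loose. Origin: centre of its underside.
- spice_b: Bystander: another small spice jar with a green cap, 46x46x106 mm, loose. Origin: centre of its underside.

How it is judged:
On the way, in this order (a step that is already met when the one before it is completed fails the run):
1. the lid has been swung down onto its sprung pads (value of joint lid below 0.12 rad), for 0.2 s.
2. the flat-blade screwdriver's bit is in the screw's slot and has pressed the lid shut (distance between bit_tip and slot below 0.009 m and z of bit_tip in the frame of slot below -0.0035 m and contact force between flat_driver and logger above 2 N and value of joint lid below 0.025 rad), for 0.1 s.
3. the screw has been turned to its stop with the bit seated and the lid held shut (distance between bit_tip and slot below 0.009 m and z of bit_tip in the frame of slot below -0.0035 m and value of joint lid_screw above 1.35 rad and value of joint lid below 0.04 rad), for 0.1 s.
At the end, for the whole second after the job is handed in: The lid is held down by its locked screw (lid within 0.04 rad of shut, screw past 1.3 rad); the flat-blade screwdriver hangs still and upright (0.2 rad) in a hole of the rack, shoulder on the plate (origin within 10 mm of the hole's centre); the cross-tip screwdriver is still in its hole (value of joint lid below 0.04 rad and value of joint lid_screw above 1.3 rad and (distance between flat_driver and hole_1 below 0.01 m or distance between flat_driver and hole_2 below 0.01 m or distance between flat_driver and hole_3 below 0.01 m) and angle between flat_driver's own z axis and vertical below 0.2 rad and linear speed of flat_driver below 0.02 m/s and (distance between cross_driver and hole_1 below 0.01 m or distance between cross_driver and hole_2 below 0.01 m)); the robot touches nothing.
It fails at once if the cross-tip screwdriver is moved by more than 15 mm (distance of cross_driver from where it was at the start of the episode above 0.015 m).
It fails at once if a bystander (spice jars, salt jar, tub, tongs, cups, pen) is moved by more than 30 mm (distance of any of spice_a, salt, tub, tongs, cups, pen, spice_b from where it was at the start of the episode above 0.03 m).
It also fails if it takes over 64 s, if anything falls off the work surface, if the arm or the gripper's body presses on something with over 40 N, if the wrist force passes 120 N, or if a joint passes its speed limit or range.

ROBOT

A 6-joint arm with a two-finger parallel gripper is mounted at the origin on a cart in front of the work surface, level with it; the furniture and walls round the work are solid. World frame = base frame: x ahead of the robot, y to its left, z up, the work surface at z = 0. Lengths are in m, angles in rad, forces in N, time in s.
With the tool pointing down it reaches from about 0.3 to 0.775 m from the base axis. Payload 14.6 kg.
Tool frame: the origin (TCP) lies at the very end of the fingers, on their centre line; the grasp point (between the pads) lies 19 mm behind it; z points along the fingers, y is the line along which they close (so a half turn about z gives the same grasp; the last joint's range is limited). The gripper opens to 94 mm and grips with 3 to 60 N. Pads are 16 mm wide; open, the fingers measure 119 mm over their backs; the gripper's body (75 mm by 177 mm) begins 78 mm behind the grasp point.
Start: joints at [-1.347, 0.3, 1.521, -0, 1.321, -0.067], TCP at [0.158, -0.527, 0.205] pointing down, gripper open.
Joint ranges: [-3.03, 3.03], [-0.79, 2.21], [0.23, 2.52], [-1.04, 4.18], [0, 3.07], [-2.55, 2.55]. Speed limits (rad/s): [2.22, 2.22, 2.57, 3.14, 3.14, 3.14].

INTERFACE

Orientations are given as [roll, pitch, yaw] about the fixed x, y, z axes, in that order (R = Rz(yaw) Ry(pitch) Rx(roll)).
In Python, from station import telemetry, cams, hand_in, nets gives the robot as it stands.
- The arm moves only by the tool move_arm, never from a script. Its argument "increments" is a list of rows, each a list of 4 numbers: the shift along the tool's x, y, z in m, then the turn about the tool's z in rad. In form: [[tx, ty, tz, roll], ...]. A call has 1 to 20 rows; each row shifts and turns the commanded pose from where the row before left it, along the tool's axes as they then stand; what a row does not reach is not made up. A row lasts 1/8 s, in which the tool goes at most 62.5 mm and 10.7 degrees, less where a joint would pass 70% of its speed; a pose out of reach is approached as far as the arm can. A call is refused whole if a number of a shift passes 0.0625 or a number of a turn 0.188, either way. A call with a gripper value outside its range is refused whole. "grip" is the opening, from 0 (shut) to 1 (fully open), set as the call begins (left out, the last holds). The fingers move at their own pace and stop on an object; "force" is the grip in N (left out, the last holds). Time passes only in rows, so rows that do not move let the fingers close. It gives the time, the measured TCP pose, the force, the opening and the grip force at its end, in the units of the state.
- telemetry.get_obs(): the state, without advancing time (a new reading comes with each control period).
- cams.camera(name): name is "scene" or "top"; returns the picture (420x560x3 uint8, blue, green, red); there is no depth.
- cams.camera_model(name): a dict with "intrinsics" (3x3 intrinsics, pixels), "k1" (the pictures are not rectified: a ray, as slopes to the right and down, at radius r is drawn at 1 + k1 r^2 times it, then the intrinsics apply), "xyz" and "attitude" of the camera in the world. Camera axes: x right, y up, looking along -z (the intrinsics and any distortion apply to the point x, -y, -z); pixel columns grow to the right and rows downward; lengths in m; the calibration is good to about 2 mm. A picture is of the moment at which its call begins. camera_model takes no time and is no camera call.
- hand_in(): hands the job in; it is judged then, once.
Trained networks look in the newest picture that a camera, given by its name, has taken for a name from the list of things; names that differ only in an ending like _2 or _b are one class to them, and where a whole thing is asked for, a point or a joint stands for the part that bears it (a point fixed in the world has none). Each returns a list of dicts, best first, with "conf" (0 to 1); they miss things now and then, are a little off and sometimes report something else, mostly with a low value. They report only what shows in the picture. A call takes as long as a camera call.
- nets.search_frame(camera, query): "extent" ([left, top, right, bottom] in pixels, round what is visible of it).
- nets.mark_of(camera, query): "centre" ([column, row] in pixels: a listed point, or the origin of a listed thing).
The state is a dict: "time_s": time; "qpos": joint angles; "joint_vel": joint speeds; "tau": joint torques, N m; "ee_pos": TCP position; "eef_rot": TCP orientation; "force": force on the tool from outside, world axes, zero at the start; "moment": the same for the moment, N m; "grip_width": finger opening in m; "grip_force": force on a finger pad.
Only numpy, scipy, OpenCV 4.12 (cv2) and the standard library are available. Lean on these libraries where they do the work, as an engineer would, in place of code of your own. Each camera call takes 0.05 s, during which the arm holds its last target. There are 200 camera calls.

## Working session

There is one attempt and no reset: what is moved stays moved. The work goes in short steps, Python scripts to look and compute and a tool call to move; the robot and the scene stay as the last step left them, time stands still between calls to the robot, and variables do not carry over. Pictures are saved under pics/ and viewed, at most 10 in all, crops included, and the job is handed in when it is done.

Besides the shell and the picture viewer there is one more tool, called after "Emit:" as a command line: name --pt "numbers of a row" for each row, then --argument value for the rest. move_arm: Moves the arm, as the interface text tells. Its arguments: {"type":"object","properties":{"increments":{"type":"array"},"grip":{"type":"number"},"force":{"type":"number"}},"required":["increments"]}

```bash
mkdir -p pics; ls
cat > h.py <<'E'
import numpy as np, cv2
from scipy.spatial.transform import Rotation as R
from station import telemetry, cams, hand_in, nets
def cm(n):
    m=cams.camera_model(n); K=np.array(m["intrinsics"]); a=np.array(m["attitude"])
    Rm=a if a.shape==(3,3) else R.from_euler('xyz',a).as_matrix()
    return K,float(m["k1"]),np.array(m["xyz"]),Rm
def ray(n,px):
    K,k,o,Rm=cm(n)
    s=np.linalg.solve(K,[px[0],px[1],1])[:2]; u=s.copy()
    for _ in range(20): u=s/(1+k*(u@u))
    d=Rm@np.array([u[0],-u[1],-1]); return o,d/np.linalg.norm(d)
def atz(n,px,z):
    o,d=ray(n,px); return o+d*(z-o[2])/d[2]
def proj(n,p):
    K,k,o,Rm=cm(n); c=Rm.T@(np.array(p)-o); u=np.array([c[0],-c[1]])/-c[2]
    u=u*(1+k*(u@u)); return (K@[u[0],u[1],1])[:2]
def tri(a,b):
    (o1,d1),(o2,d2)=a,b
    t=np.linalg.lstsq(np.c_[d1,-d2],o2-o1,rcond=None)[0]
    p,q=o1+t[0]*d1,o2+t[1]*d2; return (p+q)/2,np.linalg.norm(p-q)
E
python3 - <<'E'
from h import *
for c in("scene","top"):
    cv2.imwrite(f"pics/{c}0.png",cams.camera(c)); print(c,cams.camera_model(c))
    for q in "logger lid_hinge lid_edge slot flat_driver bit_tip cross_driver hole_1 hole_2 hole_3 rack".split():
        print(c,q,[(np.round(d["centre"],1).tolist(),round(d["conf"],2)) for d in nets.mark_of(c,q)[:3]])
print(telemetry.get_obs())
E
```

```text
pics
scene {'intrinsics': array([[493.84305546,   0.        , 276.50870154],
       [  0.        , 493.84305546, 215.24531458],
       [  0.        ,   0.        ,   1.        ]]), 'k1': -0.08928905234698963, 'xyz': array([-3.84772727e-04, -8.91672155e-01,  1.10069403e+00]), 'attitude': array([ 0.70487365,  0.00616994, -0.6302061 ])}
scene logger [([216.7, 180.4], 0.69)]
scene lid_hinge [([229.9, 151.9], 0.71)]
scene lid_edge [([210.0, 144.1], 0.87)]
scene slot [([214.5, 147.8], 0.42)]
scene flat_driver [([284.8, 227.9], 0.86), ([208.2, 227.8], 0.7)]
scene bit_tip []
scene cross_driver [([314.0, 321.7], 0.59), ([272.8, 210.9], 0.49)]
scene hole_1 [([287.9, 229.9], 0.86), ([300.2, 246.9], 0.83), ([275.3, 211.1], 0.81)]
scene hole_2 [([287.9, 229.9], 0.86), ([300.2, 246.9], 0.83), ([275.3, 211.1], 0.81)]
scene hole_3 [([287.9, 229.9], 0.86), ([300.2, 246.9], 0.83), ([275.3, 211.1], 0.81)]
scene rack [([284.1, 247.7], 0.85), ([372.4, 336.8], 0.57)]
top {'intrinsics': array([[442.2644006 ,   0.        , 277.76791474],
       [  0.        , 442.2644006 , 206.3662814 ],
       [  0.       
[... 775 characters left out ...]
89), ([205.2, 216.1], 0.16)]
{'time_s': 1.2, 'qpos': array([-1.34656765e+00,  2.99902209e-01,  1.52098982e+00,  2.07469823e-05,
        1.32064771e+00, -6.66204147e-02]), 'joint_vel': array([ 0.00088657, -0.00012216, -0.0004178 , -0.00075579, -0.00118765,
       -0.00245375]), 'tau': array([-1.84072978e-04, -5.31658745e+01, -3.52911401e+01,  7.08016218e-02,
        2.13800051e-02, -2.28208194e-06]), 'ee_pos': array([ 0.15771481, -0.52691163,  0.20544868]), 'eef_rot': array([ 3.14153852e+00, -1.65346524e-05,  2.90843956e-01]), 'force': array([ 0.85309248,  0.3583574 , -0.38537548]), 'moment': array([ 0.00194093,  0.01929935, -0.03636257]), 'grip_force': 0.0, 'grip_width': 0.09413457342627592}
```

Run:
```python
from h import *
def show(n,a,b):
    p,e=tri(ray("scene",a),ray("top",b)); print(n,p.round(4),round(e,4))
show("hinge",(229.9,151.9),(199.7,197.4));show("edge",(210,144.1),(199.6,212.8));show("slot",(214.5,147.8),(200.7,210.6));show("logger",(216.7,180.4),(207.3,216.5))
show("mid",(287.9,229.9),(299,209.1));show("left",(275.3,211.1),(281.9,206));show("right",(300.2,246.9),(327.4,210.4))
for px in ((299,209.1),(281.9,206),(327.4,210.4)): print(atz("top",px,.078))
for px in ((287.9,229.9),(275.3,211.1),(300.2,246.9)): print(atz("scene",px,.078))
s=cv2.imread("pics/scene0.png");t=cv2.imread("pics/top0.png")
cv2.imwrite("pics/a.png",cv2.resize(s[80:380,130:430],(600,600),interpolation=3))
cv2.imwrite("pics/b.png",cv2.resize(t[110:320,130:410],(800,600),interpolation=3))
```

```text
hinge [0.5448 0.1104 0.073 ] 0.0007
edge [0.4816 0.0997 0.1464] 0.0088
slot [0.4919 0.0987 0.1269] 0.0052
logger [ 0.4817  0.0975 -0.0031] 0.0013
mid [ 0.5011 -0.2359  0.0689] 0.0109
left [ 0.5086 -0.175   0.0846] 0.0032
right [ 0.4837 -0.3253  0.1052] 0.008
[ 0.49573044 -0.23270748  0.078     ]
[ 0.50771982 -0.17422557  0.078     ]
[ 0.48906816 -0.33025494  0.078     ]
[ 0.5014491 -0.2442431  0.078    ]
[ 0.51332238 -0.17108993  0.078     ]
[ 0.49321834 -0.30793873  0.078     ]
```

View pics/a.png

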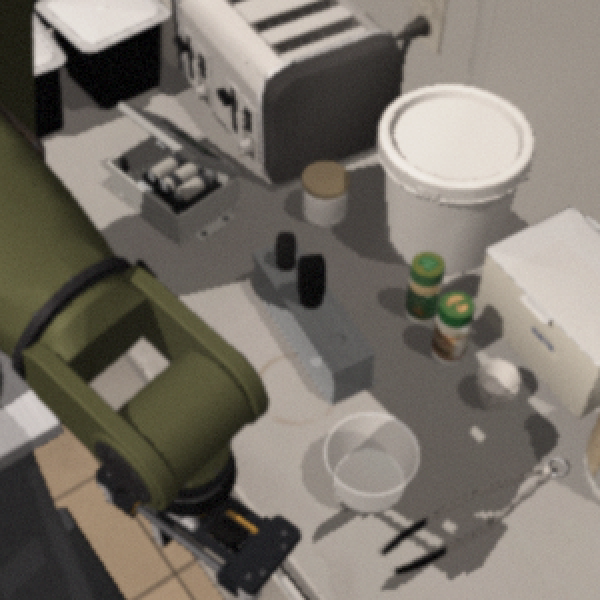

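View pics/b.png

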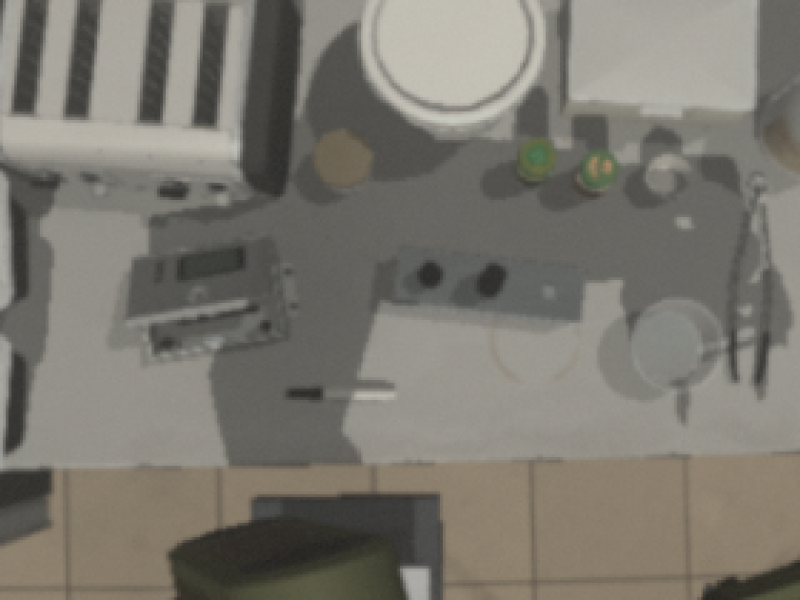

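The views show the logger on the left with its lid half up (top image about (205,205)). The rack is in the middle, with the cross driver in its left hole, the flat driver in the middle one (about (301,206)) and the right hole empty. Next I zoom in on the rack.

Run:
```python
from h import *
s=cv2.imread("pics/scene0.png");t=cv2.imread("pics/top0.png")
a=cv2.resize(s[190:290,250:325],(450,600),interpolation=3)
b=cv2.resize(t[190:230,260:340],(800,400),interpolation=3)[:, :]
cv2.imwrite("pics/c.png",np.clip(a.astype(float)*1.5,0,255).astype('uint8'));cv2.imwrite("pics/d.png",np.clip(b.astype(float)*1.5,0,255).astype('uint8'))
```

```text
(no output)
```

View pics/c.png

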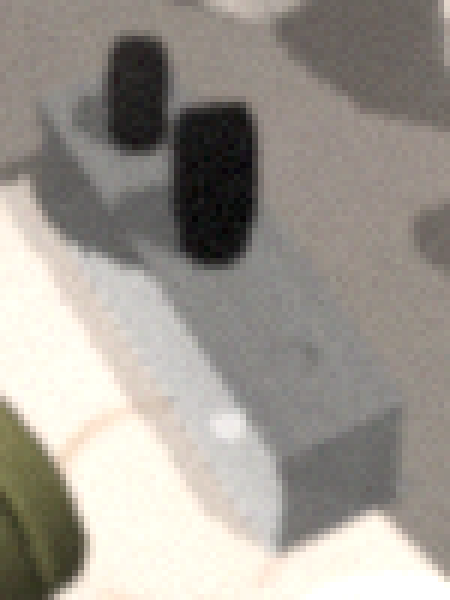

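View pics/d.png

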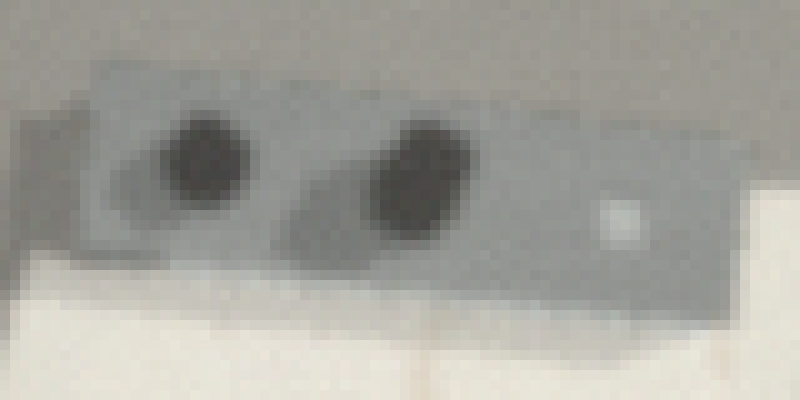

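```bash
cat > fit.py <<'E'
from h import *
from scipy.optimize import least_squares, minimize
def fitpose(obs, model, x0):
    # obs: (cam,px,local pt)
    def f(v):
        Rz=R.from_euler('z',v[2]).as_matrix(); 
        return np.concatenate([proj(c,Rz@np.array(p)+[v[0],v[1],0])-np.array(px) for c,px,p in obs])
    r=least_squares(f,x0,loss='soft_l1'); return r.x,r.fun.reshape(-1,2)
E
python3 - <<'E'
from fit import *
T=lambda u,v:((u+.5)/10-.5+260,(v+.5)/10-.5+190)
S=lambda u,v:((u+.5)/6-.5+250,(v+.5)/6-.5+190)
z=.078
obs=[("top",T(95,60),(.03,.113,z)),("top",T(750,138),(.03,-.113,z)),("top",T(737,322),(-.03,-.113,z)),("top",T(80,258),(-.03,.113,z)),("top",T(624,222),(0,-.072,z)),
("scene",S(42,102),(-.03,.113,z)),("scene",S(280,458),(-.03,-.113,z)),("scene",S(402,402),(.03,-.113,z))]
x,res=fitpose(obs,None,[.5,-.25,0]); print("rack",x.round(4),res.round(1).tolist())
Rz=R.from_euler('z',x[2]).as_matrix()
for i,y in enumerate((.072,0,-.072)): print(i+1,(Rz@[0,y,z]+[x[0],x[1],0]).round(4))
h2=(Rz@[0,0,z]+[x[0],x[1],0])
# silhouettes of driver
ims={c:cv2.imread(f"pics/{c}0.png").max(2) for c in("scene","top")}
wins={"scene":(270,200,300,240),"top":(293,198,312,219)}
up=4
def cost(v,ret=False):
    tot=0
    for c,(l,t,r,b) in wins.items():
        g=ims[c][t:b,l:r].astype(float); w=(c=="top" and 105 or 105)
        m=np.clip((np.median(g)*0+95-g)/55,0,1)
        A=np.zeros(((b-t)*up,(r-l)*up),np.uint8)
        Rz=R.from_euler('z',v[2]).as_matrix()
        def hull(P):
            q=np.array([proj(c,Rz@np.array(p)+[v[0],v[1],.078]) for p in P]); q=(q-[l,t]+.5)*up-.5
            cv2.fillConvexPoly(A,cv2.convexHull((q*16).round().astype(np.int32)),255,shift=4)
        hull([(a,bb,h) for a in(-.017,.017) for bb in(-.013,.013) for h in(.014,.082)])
        hull([(.016*np.cos(a),.016*np.sin(a),h) for a in np.arange(0,6.28,.4) for h in(0,.014)])
        a=cv2.resize(A,(r-l,b-t),interpolation=cv2.INTER_AREA)/255.
        tot+=((a-m)**2).sum()
    return tot
print(np.percentile(ims["top"][198:219,293:312],[0,5,20,50]),np.percentile(ims["scene"][200:240,270:300],[0,5,20,50]))
R0=[]
for yaw in np.arange(-1.57,1.57,.13):
    r=minimize(cost,[h2[0],h2[1],yaw],method='Nelder-Mead',options=dict(initial_simplex=[[h2[0]+a,h2[1]+b,yaw+c] for a,b,c in((0,0,0),(.006,0,0),(0,.006,0),(0,0,.15))]))
    R0.append((r.fun,*r.x.round(4)))
for r in sorted(R0)[:6]: print(r)
s=cv2.imread("pics/scene0.png");t=cv2.imread("pics/top0.png")
a=cv2.resize(s[120:205,178:258],(560,595),interpolation=3);cv2.imwrite("pics/e.png",a)
b=cv2.resize(t[185:245,165:245],(800,600),interpolation=3);cv2.imwrite("pics/f.png",b)
E
```

```text
rack [ 0.4951 -0.2406 -0.1391] [[0.6, 1.2], [0.3, 1.1], [-0.2, -0.0], [0.1, -1.3], [0.2, -0.1], [-0.6, -0.5], [0.1, -0.3], [0.4, -0.3]]
1 [ 0.5051 -0.1693  0.078 ]
2 [ 0.4951 -0.2406  0.078 ]
3 [ 0.4851 -0.3119  0.078 ]
[47. 49. 66. 97.] [ 3. 12. 19. 75.]Traceback (most recent call last):
  File "<stdin>", line 33, in <module>
    res = _minimize_neldermead(fun, x0, args, callback, bounds=bounds,
                               **options)
    fxe = func(xe)
    fx = function(np.copy(x), *(wrapper_args + args))
  File "<stdin>", line 25, in cost
  File "<stdin>", line 23, in hull
  File "h.py", line 16, in proj
    K,k,o,Rm=cm(n); c=Rm.T@(np.array(p)-o); u=np.array([c[0],-c[1]])/-c[2]
             ~~^^^
  File "h.py", line 5, in cm
    m=cams.camera_model(n); K=np.array(m["intrinsics"]); a=np.array(m["attitude"])
ValueError: time passes only in moves, steps and waits
```

```bash
sed -i 's/^def cm/import functools\n@functools.cache\ndef cm/' h.py
cat > drv.py <<'E'
from fit import *
h2=(.4951,-.2406)
g0={c:cv2.imread(f"pics/{c}0.png").max(2).astype(float) for c in("scene","top")}
wins={"scene":(270,200,300,240),"top":(293,198,312,219)}; up=4
lv={"scene":(12,115),"top":(50,125)}
def cost(v):
    tot=0
    for c,(l,t,r,b) in wins.items():
        g=g0[c][t:b,l:r]; d,br=lv[c]; m=np.clip((.75*br-g)/(.75*br-d),0,1) if c=="scene" else np.clip((95-g)/45,0,1)
        A=np.zeros(((b-t)*up,(r-l)*up),np.uint8)
        Rz=R.from_euler('z',v[2]).as_matrix()
        def hull(P):
            q=np.array([proj(c,Rz@np.array(p)+[v[0],v[1],.078]) for p in P]); q=(q-[l,t]+.5)*up-.5
            cv2.fillConvexPoly(A,cv2.convexHull((q*16).round().astype(np.int32)),255,shift=4)
        hull([(a,bb,h) for a in(-.017,.017) for bb in(-.013,.013) for h in(.014,.082)])
        hull([(.016*np.cos(a),.016*np.sin(a),h) for a in np.arange(0,6.28,.4) for h in(0,.014)])
        tot+=((cv2.resize(A,(r-l,b-t),interpolation=cv2.INTER_AREA)/255.-m)**2).sum()
    return tot
R0=[]
for yaw in np.arange(-1.57,1.57,.2):
    r=minimize(cost,[*h2,yaw],method='Nelder-Mead',options=dict(maxfev=120,initial_simplex=[[h2[0]+a,h2[1]+b,yaw+c] for a,b,c in((0,0,0),(.006,0,0),(0,.006,0),(0,0,.15))]))
    R0.append((round(r.fun,2),*r.x.round(4).tolist()))
for r in sorted(R0)[:8]: print(r)
E
python3 drv.py
python3 - <<'E'
from h import *
s=cv2.imread("pics/scene0.png");t=cv2.imread("pics/top0.png")
a=cv2.resize(s[120:205,178:258],(560,595),interpolation=3)
b=cv2.resize(t[185:245,165:245],(800,600),interpolation=3)
cv2.imwrite("pics/e.png",a);cv2.imwrite("pics/f.png",b)
E
```

```text
(np.float64(124.21), 0.495, -0.2397, -0.6343)
(np.float64(124.4), 0.4945, -0.2398, -0.5846)
(np.float64(124.42), 0.4943, -0.2398, -0.5968)
(np.float64(124.56), 0.4945, -0.2399, -0.5998)
(np.float64(126.17), 0.4956, -0.239, -0.7235)
(np.float64(136.59), 0.4929, -0.2384, -0.3281)
(np.float64(139.98), 0.4946, -0.2402, 0.5985)
(np.float64(140.3), 0.4945, -0.2401, 0.6025)
```

View pics/f.png

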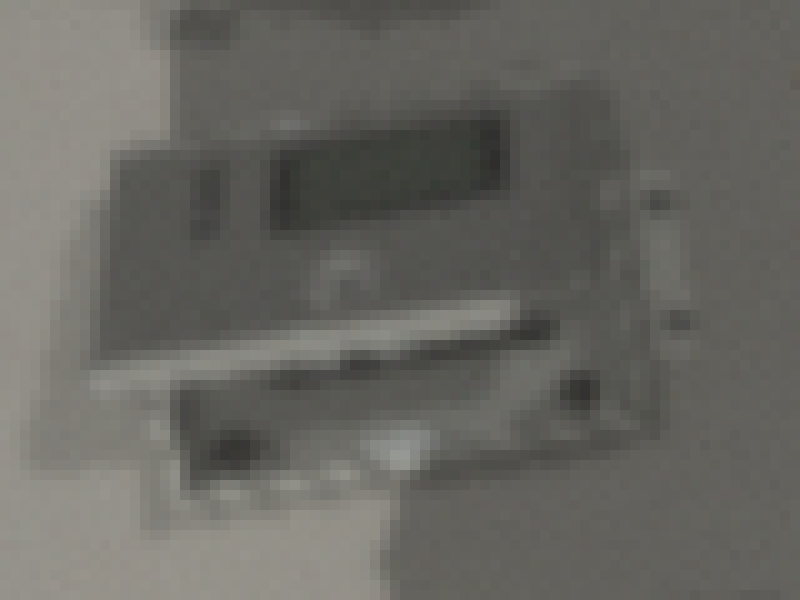

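View pics/e.png

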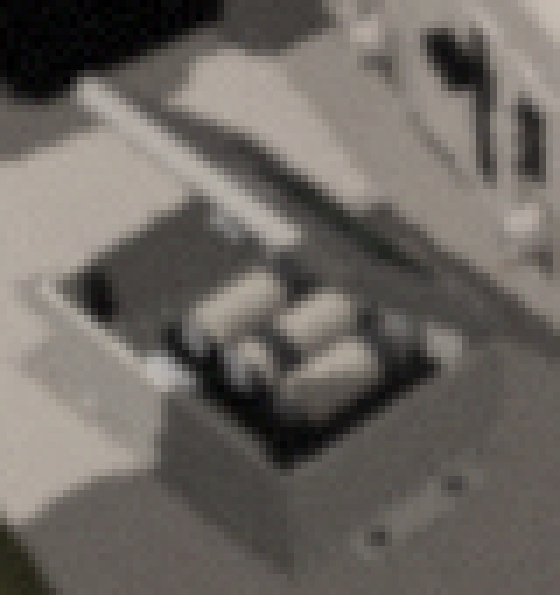

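```bash
sed -i 's/(270,200,300,240)/(277,204,300,240)/' drv.py; sed -i 's/lv=.*/lv={"scene":(12,115),"top":(50,125)}/' drv.py; python3 drv.py
python3 - <<'E'
from fit import *
T=lambda u,v:((u+.5)/10-.5+165,(v+.5)/10-.5+185)
S=lambda u,v:((u+.5)/7-.5+178,(v+.5)/7-.5+120)
def lid(v,r,n,y):
    t=v[3]; return np.array([.058-r*np.cos(t)+n*np.sin(t),y,.062+r*np.sin(t)+n*np.cos(t)])
B=lambda *p:(lambda v:np.array(p)); L=lambda *a:(lambda v:lid(v,*a))
obs=[("scene",(216.7,180.4),B(0,0,0)),("top",(207.3,216.5),B(0,0,0)),("scene",(229.9,151.9),B(.058,0,.062)),("top",(199.7,197.4),B(.058,0,.062)),
("scene",(210,144.1),L(.118,.01,0)),("top",(199.6,212.8),L(.118,.01,0)),("scene",(214.5,147.8),L(.094,.01,0)),("top",(200.7,210.6),L(.094,.01,0)),
("top",T(92,374),L(.118,.005,.083)),("top",T(516,313),L(.118,.005,-.083)),("scene",S(80,88),L(.118,.005,.083)),("scene",S(298,238),L(.118,.005,-.083)),
("scene",S(290,577),B(-.06,-.085,0)),("top",T(660,435),B(-.06,-.085,0)),("scene",S(285,467),B(-.06,-.085,.062)),("scene",S(40,283),B(-.06,.085,.062))]
def f(v):
    Rz=R.from_euler('z',v[2]).as_matrix()
    return np.concatenate([proj(c,Rz@p(v)+[v[0],v[1],0])-np.array(px) for c,px,p in obs])
r=least_squares(f,[.48,.1,.15,.9],loss='soft_l1'); v=r.x; print(v.round(4)); print(f(v).reshape(-1,2).round(1).tolist())
Rz=R.from_euler('z',v[2]).as_matrix(); print("edge",Rz@lid(v,.118,.01,0)+[v[0],v[1],0])
for t in (0,.078):
    w=[*v[:3],t]; print("slot",t,Rz@lid(w,.094,.01,0)+[v[0],v[1],0])
E
```

```text
(np.float64(43.54), 0.4949, -0.2394, -0.6343)
(np.float64(44.0), 0.4943, -0.2401, -0.6337)
(np.float64(44.5), 0.495, -0.2397, -0.6311)
(np.float64(44.52), 0.4952, -0.2389, -0.5767)
(np.float64(44.69), 0.4945, -0.2398, -0.5846)
(np.float64(47.4), 0.4942, -0.2386, -0.4807)
(np.float64(60.33), 0.4945, -0.2405, 0.5923)
(np.float64(60.74), 0.4947, -0.2401, 0.5995)
[0.4873 0.1027 0.1312 0.8036]
[[0.7, -2.4], [-1.7, -1.4], [0.2, 2.7], [0.6, 0.2], [-2.1, -0.8], [-1.2, 4.4], [-1.5, -2.7], [-2.1, 1.9], [0.3, 0.2], [7.4, -1.4], [0.8, -0.6], [5.2, 5.4], [0.8, 0.4], [0.5, -0.1], [-0.4, 1.9], [-0.3, -0.7]]
edge [0.47071291 0.10054376 0.15388661]
slot 0 [0.45158395 0.09801864 0.072     ]
slot 0.078 [0.4526398  0.09815802 0.07929416]
```

Run:
```python
from fit import *
T=lambda u,v:((u+.5)/10-.5+165,(v+.5)/10-.5+185)
S=lambda u,v:((u+.5)/7-.5+178,(v+.5)/7-.5+120)
def lid(v,r,n,y):
    t=v[3]; return np.array([.058-r*np.cos(t)+n*np.sin(t),y,.062+r*np.sin(t)+n*np.cos(t)])
B=lambda *p:(lambda v:np.array(p)); L=lambda *a:(lambda v:lid(v,*a))
obs=[("scene",(216.7,180.4),B(0,0,0)),("top",(207.3,216.5),B(0,0,0)),("top",(199.7,197.4),B(.058,0,.062)),
("top",T(343,278),L(.094,.01,0)),
("top",T(92,374),L(.118,.005,.083)),("scene",S(80,88),L(.118,.005,.083)),
("scene",S(290,577),B(-.06,-.085,0)),("top",T(660,435),B(-.06,-.085,0)),("scene",S(285,467),B(-.06,-.085,.062)),("scene",S(40,283),B(-.06,.085,.062))]
def f(v):
    Rz=R.from_euler('z',v[2]).as_matrix()
    return np.concatenate([proj(c,Rz@p(v)+[v[0],v[1],0])-np.array(px) for c,px,p in obs])
r=least_squares(f,[.48,.1,.15,.9],loss='soft_l1'); v=r.x; print(v.round(4)); print(f(v).reshape(-1,2).round(1).tolist())
Rz=R.from_euler('z',v[2]).as_matrix(); P=lambda *a:Rz@lid(v,*a)+[v[0],v[1],0]
print("edge",P(.118,.01,0))
for q in (L(.118,.01,-.083),L(.118,0,-.083),L(.0,.01,.083),L(.0,.01,-.083)):
    p=Rz@q(v)+[v[0],v[1],0]; print("px f.png",(proj("top",p)-[165,185]+.5)*10,"e.png",(proj("scene",p)-[178,120]+.5)*7)
for t in (0,.078):
    w=[*v[:3],t]; print("slot",t,Rz@lid(w,.094,.01,0)+[v[0],v[1],0])
```

```text
[0.4864 0.1031 0.1386 0.805 ]
[[0.5, -2.4], [-1.7, -1.2], [0.4, 0.5], [-0.3, 0.4], [0.3, 0.5], [0.4, -0.5], [0.8, 0.4], [0.6, -0.1], [-0.5, 1.9], [-0.7, -0.5]]
edge [0.47002959 0.10076922 0.15398914]
px f.png [586.5807637  288.41196955] e.png [340.56701914 264.79490963]
px f.png [592.62080967 311.45225366] e.png [328.26599424 286.12812282]
px f.png [117.62009935 149.8352879 ] e.png [257.67490478 137.87449298]
px f.png [583.78792415  73.32978812] e.png [502.34933886 319.03163984]
slot 0 [0.45079472 0.0980855  0.072     ]
slot 0.078 [0.45184951 0.09823267 0.07929416]
```

```bash
cat > plan.py <<'E'
# plan.py x y z yaw [n]: rows from the present commanded-ish pose, shift and turn spread evenly
import sys
from h import *
def rows(p0,y0,p1,y1,n):
    out=[]; p=np.array(p0,float); y=y0
    for i in range(1,n+1):
        t=np.array(p0)+(np.array(p1)-p0)*i/n; ty=y0+(y1-y0)*i/n; d=t-p; c,s=np.cos(y),np.sin(y)
        r=[round(c*d[0]+s*d[1],4),round(s*d[0]-c*d[1],4),round(-d[2],4),round(y-ty,4)]
        out.append(r); p=p+[c*r[0]+s*r[1],s*r[0]-c*r[1],-r[2]]; y-=r[3]
    return out
o=telemetry.get_obs(); p0=np.array(o["ee_pos"]); y0=o["eef_rot"][2]
a=[float(v) for v in sys.argv[1:]]; p1=np.array(a[:3]); dy=a[3]-y0
if len(a)<6: dy=(dy+np.pi)%(2*np.pi)-np.pi   # 6th arg: take the turn as given
else: dy=a[5]
n=int(a[4]) if len(a)>4 and a[4] else max(1,int(np.ceil(max(np.linalg.norm(p1-p0)/.05,abs(dy)/.18))))
print(p0.round(4),round(y0,4),"q",np.round(o["qpos"],2),"t",o["time_s"]); print(n,rows(p0,y0,p1,y0+dy,n))
E
python3 plan.py .486 .103 .25 3.28 17 -3.294; python3 plan.py .486 .103 .25 3.28 17 2.989
```

```text
[ 0.1577 -0.5269  0.2054] 0.2908 q [-1.35  0.3   1.52  0.    1.32 -0.07] t 1.2
17 [[np.float64(0.0291), np.float64(-0.03), np.float64(-0.0026), np.float64(0.1938)], [np.float64(0.0228), np.float64(-0.035), np.float64(-0.0026), np.float64(0.1937)], [np.float64(0.0157), np.float64(-0.0387), np.float64(-0.0027), np.float64(0.1938)], [np.float64(0.0079), np.float64(-0.0411), np.float64(-0.0026), np.float64(0.1938)], [np.float64(-0.0002), np.float64(-0.0417), np.float64(-0.0026), np.float64(0.1937)], [np.float64(-0.0082), np.float64(-0.041), np.float64(-0.0026), np.float64(0.1938)], [np.float64(-0.0159), np.float64(-0.0386), np.float64(-0.0026), np.float64(0.1938)], [np.float64(-0.0231), np.float64(-0.0349), np.float64(-0.0027), np.float64(0.1937)], [np.float64(-0.0293), np.float64(-0.0297), np.float64(-0.0026), np.float64(0.1938)], [np.float64(-0.0346), np.float64(-0.0235), np.float64(-0.0026), np.float64(0.1937)], [np.float64(-0.0384), np.float64(-0.0165), np.float64(-0.0026), np.float64(0.1938)], [np.float64(-0.0409), np.float64(-0.0087), np.float64(-0.0026), np.float64(0.1938)], [np.f
[... 1229 characters left out ...]
026), np.float64(-0.1758)], [np.float64(0.0296), np.float64(0.0295), np.float64(-0.0026), np.float64(-0.1758)], [np.float64(0.024), np.float64(0.0341), np.float64(-0.0026), np.float64(-0.1759)], [np.float64(0.0176), np.float64(0.0379), np.float64(-0.0026), np.float64(-0.1758)], [np.float64(0.0108), np.float64(0.0404), np.float64(-0.0027), np.float64(-0.1758)], [np.float64(0.0035), np.float64(0.0416), np.float64(-0.0026), np.float64(-0.1758)], [np.float64(-0.0038), np.float64(0.0416), np.float64(-0.0026), np.float64(-0.1759)], [np.float64(-0.011), np.float64(0.0404), np.float64(-0.0026), np.float64(-0.1758)], [np.float64(-0.0179), np.float64(0.0377), np.float64(-0.0027), np.float64(-0.1758)]]
```

Emit:
move_arm --pt "0.029 -0.03 -0.01 -0.176" --pt "0.034 -0.0245 -0.01 -0.176" --pt "0.0375 -0.018 -0.01 -0.176" --pt "0.04 -0.011 -0.01 -0.176" --pt "0.0415 -0.004 -0.005 -0.176" --pt "0.0415 0.0035 0 -0.176" --pt "0.0405 0.0105 0 -0.176" --pt "0.038 0.0175 0 -0.176" --pt "0.0345 0.024 0 -0.176" --pt "0.0295 0.0295 0 -0.176" --pt "0.024 0.034 0 -0.176" --pt "0.0175 0.038 0 -0.176" --pt "0.011 0.0405 0 -0.176" --pt "0.0035 0.0415 0 -0.176" --pt "-0.004 0.0415 0 -0.176" --pt "-0.011 0.0405 0 -0.176" --pt "-0.018 0.0375 0 -0.176" --pt "0 0 0 0" --grip 0 --force 30

```text
time_s: 3.45
ee_pos: [0.4857, 0.1045, 0.25]
eef_rot: [3.141, -0.001, -2.996]
force: [-0.3, 0.5, 0.4]
grip_width: 0.0004
grip_force: 0.0
```

Emit:
move_arm --pt "0 0 0.035 0" --pt "0 0 0.04 0" --pt "0 0 0.025 0" --pt "0 0 0.01 0" --pt "0 0 0.011 0" --pt "0 0 0.011 0" --pt "0 0 0.011 0" --pt "0 0 0.011 0" --pt "0 0 0.011 0" --pt "0 0 0 0"

```text
time_s: 4.7
ee_pos: [0.4849, 0.1027, 0.0845]
eef_rot: [3.142, -0.002, -3.0]
force: [-0.1, 0.1, -0.2]
grip_width: 0.0005
grip_force: 0.0
```

Emit:
move_arm --pt "0 0 -0.05 0" --pt "0 0 -0.06 0" --pt "0 0 -0.06 0" --pt "0 0 0 0"

```text
time_s: 5.2
ee_pos: [0.4867, 0.103, 0.2601]
eef_rot: [-3.142, 0.008, -3.0]
force: [0.2, 0.1, -1.0]
grip_width: 0.0002
grip_force: 0.0
```

```bash
python3 plan.py .4948 -.2398 .254 2.511 8 -.772|sed 's/np.float64(\([-0-9.]*\))/\1/g'
python3 - <<'E'
from h import *
for c in("scene","top"):
    im=cams.camera(c); cv2.imwrite(f"pics/{c}1.png",im)
    for q in("slot","lid_edge","lid_hinge"): print(c,q,[(np.round(d["centre"],1).tolist(),round(d["conf"],2)) for d in nets.mark_of(c,q)[:2]])
E
```

```text
[0.4867 0.103  0.2601] -3.0003 q [ 0.13  0.14  1.59  0.    1.4  -1.58] t 5.2
8 [[0.005, -0.0426, 0.0008, 0.0965], [0.0009, -0.0428, 0.0007, 0.0965], [-0.0032, -0.0428, 0.0008, 0.0965], [-0.0073, -0.0422, 0.0007, 0.0965], [-0.0114, -0.0413, 0.0008, 0.0965], [-0.0152, -0.0401, 0.0008, 0.0965], [-0.0191, -0.0383, 0.0007, 0.0965], [-0.0227, -0.0364, 0.0008, 0.0965]]
scene slot [([203.3, 167.2], 0.46)]
scene lid_edge [([200.5, 169.1], 0.86)]
scene lid_hinge [([355.2, 258.2], 0.72)]
top slot [([203.7, 224.6], 0.56)]
top lid_edge [([204.7, 231.4], 0.79)]
top lid_hinge [([199.6, 195.8], 0.65)]
```

Emit:
move_arm --pt "0.005 -0.0426 0 0.0965" --pt "0.001 -0.0428 0 0.0965" --pt "-0.0032 -0.0428 0 0.0965" --pt "-0.0073 -0.0422 0 0.0965" --pt "-0.0114 -0.0413 0 0.0965" --pt "-0.0152 -0.04 0 0.0965" --pt "-0.019 -0.0383 0 0.0965" --pt "-0.0227 -0.0364 0 0.0965" --pt "0 0 0 0" --grip 0.5

```text
time_s: 6.72
ee_pos: [0.4927, -0.242, 0.2544]
eef_rot: [-3.141, -0.001, 2.507]
force: [1.0, 1.5, 0.2]
grip_width: 0.0472
grip_force: 0.0
```

```bash
python3 plan.py .4948 -.2398 .106 2.511 8|sed 's/np.float64(\([-0-9.]*\))/\1/g'
python3 - <<'E'
from h import *
for c in("scene","top"):
    im=cams.camera(c); cv2.imwrite(f"pics/{c}2.png",im)
    for q in("slot","lid_edge"): print(c,q,[(np.round(d["centre"],1).tolist(),round(d["conf"],2)) for d in nets.mark_of(c,q)[:2]])
t=cv2.imread("pics/top2.png");s=cv2.imread("pics/scene2.png")
b=cv2.resize(t[195:245,170:250],(800,500),interpolation=3)
cv2.imwrite("pics/g.png",np.clip(b*1.7,0,255).astype('uint8'))
E
```

```text
[ 0.4927 -0.242   0.2544] 2.5068 q [-0.52  0.27  1.45 -0.    1.43 -1.46] t 6.725
8 [[-0.0, 0.0004, 0.0186, -0.0005], [-0.0001, 0.0004, 0.0185, -0.0005], [-0.0, 0.0003, 0.0186, -0.0006], [-0.0001, 0.0004, 0.0185, -0.0005], [-0.0, 0.0004, 0.0186, -0.0005], [-0.0001, 0.0004, 0.0185, -0.0005], [0.0, 0.0003, 0.0186, -0.0006], [-0.0, 0.0004, 0.0185, -0.0005]]
scene slot [([206.1, 168.2], 0.42)]
scene lid_edge [([200.2, 171.6], 0.76)]
top slot [([204.5, 219.5], 0.5)]
top lid_edge [([207.3, 229.6], 0.9)]
```

View pics/g.png

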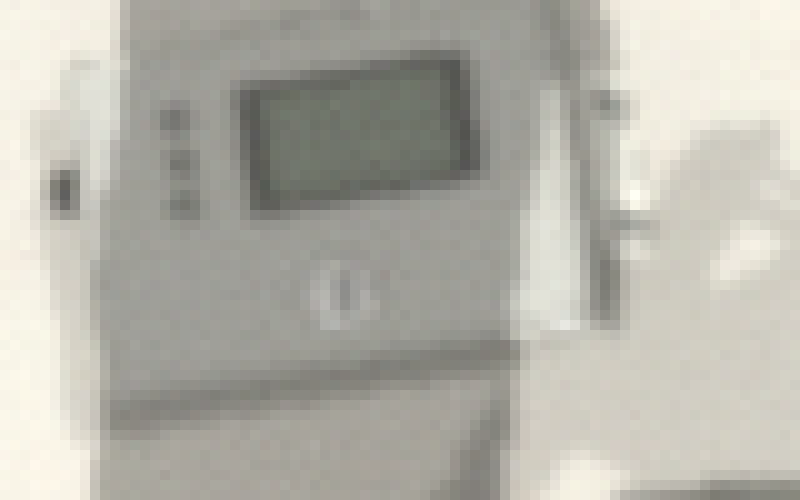

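Emit:
move_arm --pt "0 0.003 0 0" --pt "0 0 0.03 0" --pt "0 0 0.035 0" --pt "0 0 0.03 0" --pt "0 0 0.03 0" --pt "0 0 0.023 0" --pt "0 0 0 0"

```text
time_s: 7.9
ee_pos: [0.4945, -0.2367, 0.1063]
eef_rot: [-3.141, -0.003, 2.511]
force: [-0.1, -0.1, 0.4]
grip_width: 0.0467
grip_force: 0.0
```

Run:
```python
from h import *
print(atz("top",(203.85,223.85),.0793),atz("scene",(206.1,168.2),.0793),proj("scene",(.4518,.0982,.0793)),proj("top",(.4518,.0982,.0793)))
s=cv2.imread("pics/scene2.png");b=cv2.resize(s[140:200,170:250],(800,600),interpolation=3)
cv2.imwrite("pics/hh.png",np.clip(b*1.5,0,255).astype('uint8'))
```

```text
[0.45195202 0.09565414 0.0793    ] [0.44641948 0.08606395 0.0793    ] [205.57315701 165.1682047 ] [203.11787071 223.90890059]
```

View pics/hh.png

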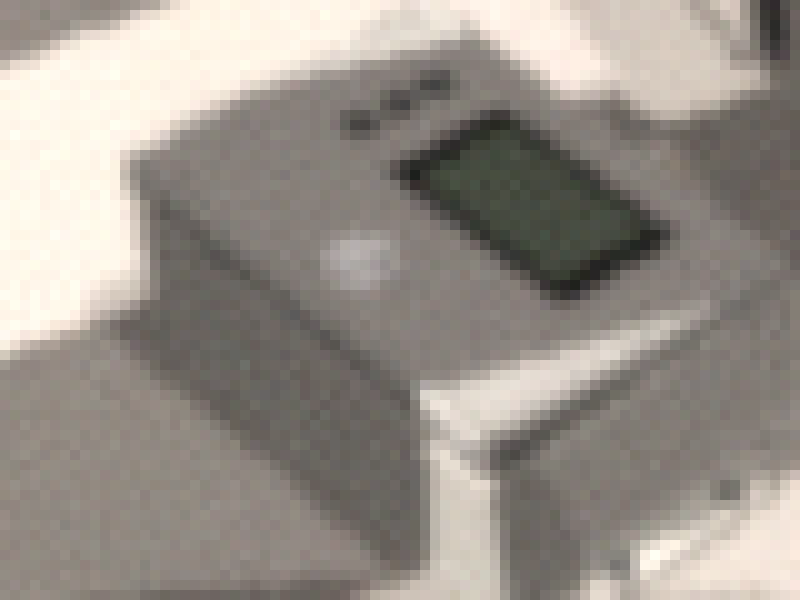

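Emit:
move_arm --pt "-0.002 -0.0023 0 0" --pt "0 0 0 0"

```text
time_s: 8.15
ee_pos: [0.4957, -0.2409, 0.1086]
eef_rot: [3.141, 0.002, 2.511]
force: [-0.4, -0.0, 0.5]
grip_width: 0.0468
grip_force: 0.0
```

Emit:
move_arm --pt "0 0 0 0" --pt "0 0 0 0" --pt "0 0 0 0" --pt "0 0 0 0" --grip 0 --force 45

```text
time_s: 8.65
ee_pos: [0.4953, -0.2406, 0.1077]
eef_rot: [3.142, 0.0, 2.511]
force: [-0.0, 0.2, 3.4]
grip_width: 0.0273
grip_force: 41.9
```

Run:
```python
from h import *
print(atz("scene",(205.75,165.85),.0793),tri(ray("scene",(205.75,165.85)),ray("top",(203.85,223.85))))
print(telemetry.get_obs())
```

```text
[0.45072479 0.09535367 0.0793    ] (array([0.4515669 , 0.09603831, 0.07835205]), np.float64(0.0009637760711377987))
{'time_s': 8.65, 'qpos': array([-5.18643015e-01,  4.00551673e-01,  1.62551167e+00,  1.07371422e-05,
        1.11519958e+00, -1.45862212e+00]), 'joint_vel': array([ 0.00050714,  0.00053405,  0.0013896 ,  0.00055477, -0.00012184,
       -0.00022918]), 'tau': array([-1.16702521e-02, -5.39564645e+01, -3.11655521e+01, -1.32524254e-02,
       -1.37964939e-01, -1.78245746e-02]), 'ee_pos': array([ 0.49532119, -0.24056522,  0.10768711]), 'eef_rot': array([3.14154616e+00, 3.26583586e-04, 2.51077070e+00]), 'force': array([-0.04069156,  0.18332628,  3.39085394]), 'moment': array([ 0.07908276, -0.02952665,  0.01213201]), 'grip_force': 41.92307548597455, 'grip_width': 0.02727052878336599}
```

Emit:
move_arm --pt "0 0 -0.01 0" --pt "0 0 -0.02 0" --pt "0 0 -0.035 0" --pt "0 0 -0.04 0" --pt "0 0 -0.035 0" --pt "0 0 0 0" --grip 0 --force 55

```text
time_s: 9.4
ee_pos: [0.4959, -0.2409, 0.2503]
eef_rot: [3.141, 0.005, 2.511]
force: [-0.4, -0.2, -1.9]
grip_width: 0.0273
grip_force: 51.4
```

```bash
python3 plan.py .4512 .0962 .245 3.14 9 .63|sed 's/np.float64(\([-0-9.]*\))/\1/g'; python3 -c "
from h import *;o=telemetry.get_obs();print(o['grip_width'],o['force'])"
```

```text
[ 0.4959 -0.2409  0.2503] 2.5108 q [-0.52  0.27  1.46  0.    1.41 -1.46] t 9.4
9 [[0.0261, 0.0273, 0.0006, -0.07], [0.0241, 0.0291, 0.0006, -0.07], [0.0221, 0.0307, 0.0006, -0.07], [0.0198, 0.0321, 0.0006, -0.07], [0.0175, 0.0335, 0.0005, -0.07], [0.0152, 0.0346, 0.0006, -0.07], [0.0127, 0.0356, 0.0006, -0.07], [0.0101, 0.0364, 0.0006, -0.07], [0.0076, 0.037, 0.0006, -0.07]]
0.027267013195720523 [-0.37735688 -0.22013401 -1.8526744 ]
```

Emit:
move_arm --pt "0.0261 0.0273 0 -0.07" --pt "0.0241 0.0291 0 -0.07" --pt "0.0221 0.0307 0 -0.07" --pt "0.0198 0.0321 0 -0.07" --pt "0.0175 0.0335 0 -0.07" --pt "0.0152 0.0346 0 -0.07" --pt "0.0127 0.0356 0 -0.07" --pt "0.0101 0.0364 0 -0.07" --pt "0.0076 0.037 0 -0.07" --pt "0 0 0.02 0" --pt "0 0 0.02 0" --pt "0 0 0.013 0" --pt "0 0 0 0" --pt "0 0 0 0"

```text
time_s: 11.15
ee_pos: [0.4508, 0.0965, 0.1949]
eef_rot: [3.142, 0.001, 3.141]
force: [-0.4, -0.4, -1.5]
grip_width: 0.027
grip_force: 51.4
```

Run:
```python
from h import *
print(telemetry.get_obs()["ee_pos"],telemetry.get_obs()["eef_rot"])
for c in("scene","top"):
    im=cams.camera(c); cv2.imwrite(f"pics/{c}3.png",im)
    for q in("slot","bit_tip","flat_driver"): print(c,q,[(np.round(d["centre"],1).tolist(),round(d["conf"],2)) for d in nets.mark_of(c,q)[:2]])
s=cv2.imread("pics/scene3.png");b=cv2.resize(s[130:190,170:250],(800,600),interpolation=3)
cv2.imwrite("pics/i.png",np.clip(b*1.5,0,255).astype('uint8'))
```

```text
[0.4508199  0.09652159 0.19494386] [3.14151029e+00 6.23360343e-04 3.14062376e+00]
scene slot [([206.7, 164.5], 0.52), ([273.6, 213.3], 0.49)]
scene bit_tip [([203.8, 155.3], 0.59)]
scene flat_driver [([205.2, 144.6], 0.54)]
top slot []
top bit_tip []
top flat_driver [([363.0, 228.1], 0.21)]
```

View pics/i.png

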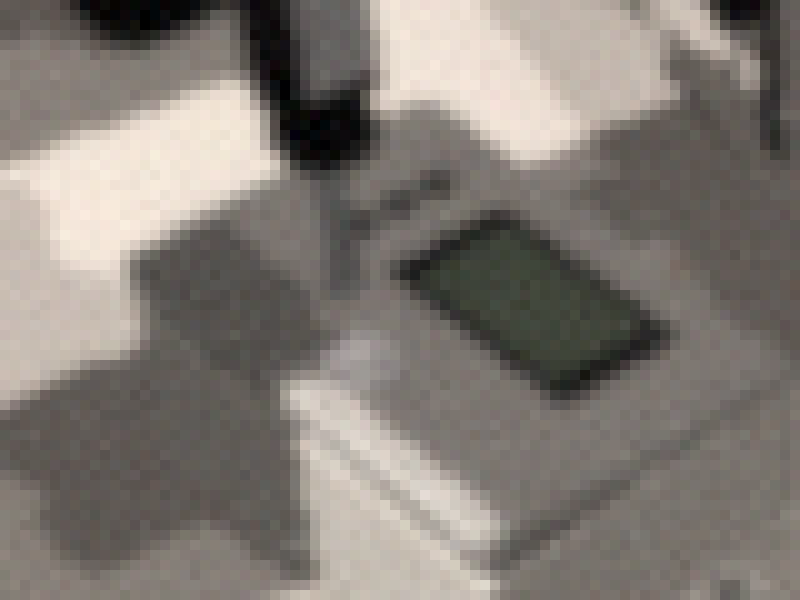

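Run:
```python
from h import *
print(proj("scene",(.4508,.0965,.1052)),proj("scene",(.4516,.0965,.0793)),proj("scene",(.4508,.0965,.1952-.0297)))
p=np.array(atz("scene",(204.05,158.85),.1052)); q=atz("scene",(205.75,165.85),.0793);q2=atz("scene",(206.05,165.25),.0793); print(p,q,q2)
# shank axis pixels: darkest-vs-bg columns
s=cv2.imread("pics/scene3.png").max(2); 
for r in range(144,164): print(r,s[r,196:214])
```

```text
[204.57712167 159.26213523] [205.80623979 165.51359943] [202.1561085  143.78019639]
[0.45045315 0.09896441 0.1052    ] [0.45072479 0.09535367 0.0793    ] [0.45276699 0.09704134 0.0793    ]
144 [123  73  34  14  13   3   2   7   8  17  27  56  75  82  81  80  84  82]
145 [148 117  62  23   8   9   9   6  16  20  43  64  79  85  85  81  83  81]
146 [158 139  94  47  26  25  15  24  40  53  64  80  84  80  83  80  79  73]
147 [145 126  97  74  58  44  43  50  58  72  79  83  83  83  82  78  65  53]
148 [107  97  85  79  76  66  56  58  63  79  83  82  79  75  70  65  50  42]
149 [85 82 81 84 79 69 60 59 68 77 82 81 67 55 50 58 56 58]
150 [81 82 85 82 81 71 60 56 59 68 75 71 55 44 47 57 74 78]
151 [78 80 86 79 80 75 62 54 55 52 52 59 60 58 57 73 78 79]
152 [83 84 83 81 84 77 63 58 50 45 44 59 66 76 75 79 84 77]
153 [83 82 80 84 81 79 66 55 53 54 52 70 80 83 84 83 76 69]
154 [79 83 84 85 80 80 68 58 50 61 73 79 87 81 78 75 70 49]
155 [75 82 82 82 80 80 70 56 55 60 76 80 83 76 66 56 39 26]
156 [66 70 75 78 81 78 67 58 54 57 74 83 73 58 37 24 19 29]
157 [56 61 66 75 80 78 71 56 52 58 71 80 74 50 29 20 34 40]
158 [61 56 53 62 72 76 67 58 58 63 69 79 79 71 54 35 35 38]
159 [54 56 58 56 63 75 70 63 65 69 82 84 84 81 72 55 41 37]
160 [57 55 58 60 63 72 75 79 76 81 84 83 82 85 77 73 64 45]
161 [55 55 61 59 59 73 81 81 82 83 81 83 87 85 80 80 75 67]
162 [54 54 57 56 60 67 74 78 84 88 89 86 85 85 80 83 83 75]
163 [ 57  56  60  58  59  59  65  73  87 100  97  96  91  84  83  82  84  84]
```

Emit:
move_arm --pt "-0.0007 -0.001 0.008 0" --pt "0 0 0.009 0" --pt "0 0 0.006 0" --pt "0 0 0.004 0" --pt "0 0 0.002 0" --pt "0 0 0 0"

```text
time_s: 12.3
ee_pos: [0.4513, 0.0956, 0.1655]
eef_rot: [-3.142, 0.0, 3.141]
force: [-0.8, 0.5, -0.9]
grip_width: 0.0271
grip_force: 51.4
```

Emit:
move_arm --pt "0 0 0.002 0" --pt "0 0 0.0015 0" --pt "0 0 0 0"

```text
time_s: 12.68
ee_pos: [0.4514, 0.0955, 0.162]
eef_rot: [-3.142, 0.0, 3.141]
force: [0.1, -1.5, 1.9]
grip_width: 0.0274
grip_force: 51.4
```

Emit:
move_arm --pt "0 0 0.002 0" --pt "0 0 0.002 0" --pt "0 0 0 0"

```text
time_s: 13.05
ee_pos: [0.4512, 0.0955, 0.1579]
eef_rot: [-3.141, -0.0, 3.141]
force: [-1.2, -1.9, 3.7]
grip_width: 0.0272
grip_force: 51.4
```

Emit:
move_arm --pt "0 0 0.0015 0" --pt "0 0 0.001 0" --pt "0 0 0 0"

```text
time_s: 13.42
ee_pos: [0.4513, 0.0955, 0.1556]
eef_rot: [-3.141, 0.0, 3.141]
force: [-3.0, -2.1, 5.8]
grip_width: 0.0272
grip_force: 51.4
```

Emit:
move_arm --pt "0 0 0.001 0" --pt "0 0 0.0005 0" --pt "0 0 0 0" --pt "0 0 0 0"

```text
time_s: 13.92
ee_pos: [0.4517, 0.0957, 0.1544]
eef_rot: [3.141, 0.001, 3.141]
force: [-0.8, -0.9, 7.0]
grip_width: 0.0257
grip_force: 54.9
```

Emit:
move_arm --pt "0 0 0.001 0" --pt "0 0 0 0"

```text
time_s: 14.18
ee_pos: [0.4518, 0.0957, 0.154]
eef_rot: [3.141, 0.002, 3.141]
force: [-2.7, -1.5, 14.7]
grip_width: 0.0259
grip_force: 54.9
```

Emit:
move_arm --pt "0 0 0 0.1" --pt "0 0 0 0.12" --pt "0 0 0 0.12" --pt "0 0 0 0.12" --pt "0 0 0 0.12" --pt "0 0 0 0.12" --pt "0 0 0 0.12" --pt "0 0 0 0.12" --pt "0 0 0 0.12" --pt "0 0 0 0.12" --pt "0 0 0 0.12" --pt "0 0 0 0.1" --pt "0 0 0 0"

```text
time_s: 15.8
ee_pos: [0.452, 0.0956, 0.154]
eef_rot: [3.139, 0.0, 1.739]
force: [-1.5, -1.8, 14.5]
grip_width: 0.0259
grip_force: 54.9
```

```bash
python3 -c "
from h import *;o=telemetry.get_obs();print(o['moment'],o['force'],o['eef_rot'])"
```

```text
[-0.51985613  0.41195357  0.0443715 ] [-1.51111279 -1.80432288 14.49015801] [3.13927726e+00 1.70216184e-04 1.73936962e+00]
```

Turned 1.40 rad with only friction torque so far. I'll continue to the stop.

Emit:
move_arm --pt "0 0 0 0.06" --pt "0 0 0 0.06" --pt "0 0 0 0"

```text
time_s: 16.18
ee_pos: [0.452, 0.0956, 0.1541]
eef_rot: [3.139, -0.0, 1.62]
force: [-1.5, -1.6, 14.7]
grip_width: 0.026
grip_force: 54.9
```

```bash
python3 -c "
from h import *;o=telemetry.get_obs();print(o['moment'],o['force'],o['eef_rot'])"
```

```text
[-0.57948231  0.46143301  0.05860969] [-1.46851741 -1.64886036 14.67989017] [ 3.13917823e+00 -1.06097213e-04  1.61997001e+00]
```

Emit:
move_arm --pt "0 0 0 0.06" --pt "0 0 0 0.06" --pt "0 0 0 0"

```text
time_s: 16.55
ee_pos: [0.452, 0.0956, 0.1541]
eef_rot: [3.139, -0.0, 1.5]
force: [-2.3, -1.6, 14.7]
grip_width: 0.0261
grip_force: 54.9
```

```bash
python3 -c "
from h import *;o=telemetry.get_obs();print(o['moment'],o['force'],o['eef_rot'])"
```

```text
[-0.5827564   0.43698852  0.05673588] [-2.28645747 -1.64688886 14.65480144] [ 3.13921163e+00 -3.75308305e-04  1.50000950e+00]
```

Emit:
move_arm --pt "0 0 0 0.06" --pt "0 0 0 0.06" --pt "0 0 0 0"

```text
time_s: 16.92
ee_pos: [0.4521, 0.0957, 0.1541]
eef_rot: [3.139, -0.001, 1.38]
force: [-1.8, -2.0, 13.3]
grip_width: 0.0257
grip_force: 54.9
```

```bash
python3 -c "
from h import *;o=telemetry.get_obs();print(o['moment'],o['force'],o['eef_rot'])"
```

```text
[-0.56836629  0.26048699  0.09133049] [-1.83137722 -1.99843758 13.28967919] [ 3.13900124e+00 -7.24444719e-04  1.38010127e+00]
```

Emit:
move_arm --pt "0 0 0 0.05" --pt "0 0 0 0.05" --pt "0 0 0 0"

```text
time_s: 17.3
ee_pos: [0.4522, 0.0957, 0.1541]
eef_rot: [3.139, -0.001, 1.28]
force: [0.3, -1.9, 12.3]
grip_width: 0.0257
grip_force: 54.9
```

```bash
python3 -c "
from h import *;o=telemetry.get_obs();print(o['moment'],o['force'],o['eef_rot'])"
```

```text
[-0.62737441  0.02894367  0.15581924] [ 0.34616848 -1.85422288 12.34563522] [ 3.13871179e+00 -1.01894154e-03  1.28040427e+00]
```

Emit:
move_arm --pt "0 0 0 -0.06" --pt "0 0 0 -0.05" --pt "0 0 -0.003 0" --pt "0 0 -0.004 0" --pt "0 0 -0.008 0" --pt "0 0 -0.02 0" --pt "0 0 -0.03 0" --pt "0 0 -0.03 0" --pt "0 0 0 0"

```text
time_s: 18.42
ee_pos: [0.4517, 0.0957, 0.2495]
eef_rot: [3.139, -0.001, 1.391]
force: [0.5, 0.1, -2.4]
grip_width: 0.026
grip_force: 54.9
```

Run:
```python
from h import *
o=telemetry.get_obs();print(o['moment'],o['force'],o['eef_rot'],o['ee_pos'],o['qpos'])
for c in("scene","top"):
    im=cams.camera(c); cv2.imwrite(f"pics/{c}4.png",im)
    for q in("slot","bit_tip","flat_driver"): print(c,q,[(np.round(d["centre"],1).tolist(),round(d["conf"],2)) for d in nets.mark_of(c,q)[:2]])
s=cv2.imread("pics/scene4.png");b=cv2.resize(s[110:190,170:270],(750,600),interpolation=3)
cv2.imwrite("pics/j.png",np.clip(b*1.5,0,255).astype('uint8'))
# expected pixels of tip and lid edge corners for vertical driver
p=np.array(o['ee_pos']); print("tip pred",proj("scene",p-[0,0,.0897]))
```

```text
[-0.02972226 -0.07825963  0.0158203 ] [ 0.51161583  0.06713148 -2.38474114] [ 3.13887974e+00 -1.07472859e-03  1.39074080e+00] [0.45173489 0.09572649 0.24949621] [1.29359142e-01 6.53648189e-02 1.69470364e+00 2.01311213e-04
 1.37861286e+00 3.09377968e-01]
scene slot [([205.4, 168.8], 0.4)]
scene bit_tip [([204.7, 143.5], 0.81)]
scene flat_driver [([201.9, 127.5], 0.51)]
top slot [([201.5, 224.0], 0.39)]
top bit_tip []
top flat_driver [([196.7, 223.1], 0.5)]
tip pred [202.80991512 145.2998401 ]
```

View pics/j.png

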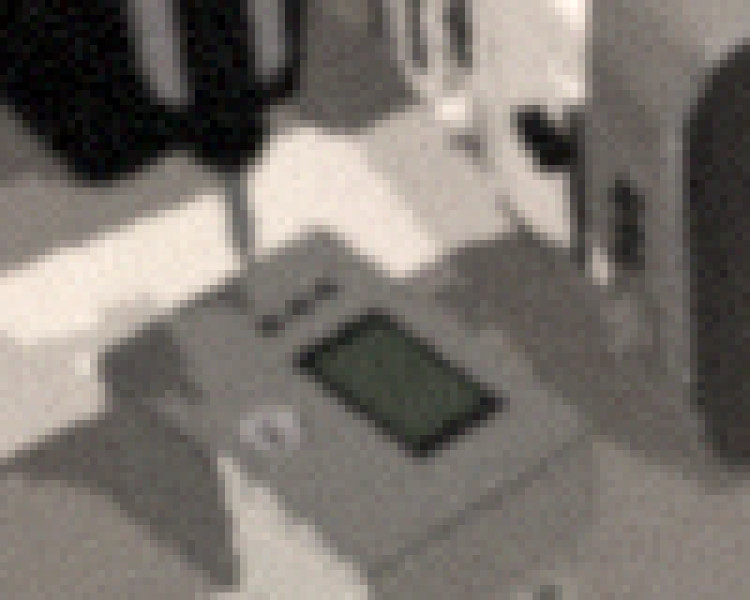

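The picture shows the lid down, the slot turned crosswise (about (206,167) px), and the bit clear of it at about (201.5,145). Next, back to the rack's middle hole.

```bash
python3 plan.py .4953 -.2406 .2495 2.511 10 1.12|sed 's/np.float64(\([-0-9.]*\))/\1/g'
```

```text
[0.4511 0.0955 0.2473] 1.3907 q [0.13 0.07 1.7  0.   1.38 0.31] t 18.825
10 [[-0.0323, 0.0104, -0.0002, -0.112], [-0.0332, 0.0067, -0.0002, -0.112], [-0.0338, 0.0029, -0.0002, -0.112], [-0.0339, -0.0009, -0.0003, -0.112], [-0.0336, -0.0046, -0.0002, -0.112], [-0.0328, -0.0084, -0.0002, -0.112], [-0.0317, -0.0119, -0.0002, -0.112], [-0.0302, -0.0155, -0.0002, -0.112], [-0.0283, -0.0187, -0.0002, -0.112], [-0.026, -0.0218, -0.0003, -0.112]]
```

Emit:
move_arm --pt "-0.0323 0.0104 0 -0.112" --pt "-0.0332 0.0067 0 -0.112" --pt "-0.0338 0.0029 0 -0.112" --pt "-0.0339 -0.0009 0 -0.112" --pt "-0.0336 -0.0046 0 -0.112" --pt "-0.0328 -0.0084 0 -0.112" --pt "-0.0317 -0.0119 0 -0.112" --pt "-0.0302 -0.0155 0 -0.112" --pt "-0.0283 -0.0187 0 -0.112" --pt "-0.026 -0.0218 0 -0.112" --pt "0 0 0.025 0" --pt "0 0 0.025 0" --pt "0 0 0 0" --pt "0 0 0 0"

```text
time_s: 20.58
ee_pos: [0.4958, -0.2407, 0.1989]
eef_rot: [3.142, 0.001, 2.511]
force: [0.0, -0.2, -0.4]
grip_width: 0.0254
grip_force: 54.9
```

Run:
```python
from h import *
o=telemetry.get_obs();print(o['force'],o['eef_rot'],o['ee_pos'],o["time_s"])
p=np.array(o['ee_pos'])
im=cams.camera("scene"); cv2.imwrite("pics/scene5.png",im)
for q in("bit_tip","flat_driver","hole_2"): print(q,[(np.round(d["centre"],1).tolist(),round(d["conf"],2)) for d in nets.mark_of("scene",q)[:3]])
for dz in(.03,.06,.0897): print(dz,proj("scene",p-[0,0,dz]))
print("hole",proj("scene",(.4951,-.2406,.078)))
c,r=proj("scene",p-[0,0,.0897]).round().astype(int); g=im.max(2)
for y in range(r-18,r+6): print(y,g[y,c-12:c+13])
print(c-12)
```

```text
[ 0.02089327 -0.21515571 -0.43113034] [3.14150091e+00 1.00222128e-03 2.51093122e+00] [ 0.49583728 -0.24070427  0.19889821] 20.575
bit_tip [([284.8, 218.3], 0.46), ([207.2, 168.2], 0.27)]
flat_driver [([289.2, 205.2], 0.55)]
hole_2 [([287.5, 226.6], 0.73), ([299.7, 248.5], 0.59)]
0.03 [285.67972662 207.4124506 ]
0.06 [285.58636397 215.15567984]
0.0897 [285.4968323  222.55031792]
hole [285.15939415 230.14603678]
205 [ 31  29  27  30  43  75  74  52  35  48  54  49  49  49  51  46  43  24
  19  41  93 120 127 131 139]
206 [ 28  29  27  29  44  76  80  51  28  27  24  29  22  19  20  18  18  16
  19  45  97 134 147 158 167]
207 [ 28  27  22  26  44  80  80  58  36  28  21  21  13  15  18  17  17  13
  22  47  91 112 129 162 173]
208 [ 29  23  27  27  47  80  83  67  42  31  28  25  27  21  22  25  19  15
  32  57  91 100 115 149 169]
209 [ 25  24  26  25  36  75  86  84  61  47  28  25  18  19  26  24  25  31
  54  78  94  98 104 121 152]
210 [ 31  27  24  28  38  70  88  90  79  68  53  48  39  30  25  30  38  55
  74  95  97 102  99 105 124]
211 [ 27  26  25  26  39  69  89  93  91 105
[... 1185 characters left out ...]
 122 122 126 131 151 154
 155 153 125 107  98 101  97]
223 [133 134 131 129 128 133 144 156 155 157 154 152 150 149 154 155 157 157
 157 154 142 113 102 101  98]
224 [133 133 130 129 130 134 148 154 155 153 157 158 160 159 160 160 158 155
 154 153 139 108  98 100  94]
225 [134 133 126 131 132 133 140 150 149 155 157 156 159 158 161 160 159 160
 153 151 133 120 119 111 100]
226 [134 135 132 135 133 134 133 138 141 150 149 153 161 156 159 161 163 156
 155 154 151 150 149 126 106]
227 [140 142 143 142 143 136 137 140 136 130 136 144 149 150 155 161 157 163
 159 160 154 155 156 145 117]
228 [150 156 158 156 154 151 148 153 141 128 128 135 138 132 142 154 158 161
 160 157 158 151 158 154 133]
273
```

Emit:
move_arm --pt "0.0016 -0.0012 0.01 0" --pt "0 0 0.012 0" --pt "0 0 0.009 0" --pt "0 0 0.006 0" --pt "0 0 0.006 0" --pt "0 0 0 0"

```text
time_s: 21.52
ee_pos: [0.4934, -0.2406, 0.1545]
eef_rot: [-3.142, -0.001, 2.511]
force: [-0.3, 0.9, -1.3]
grip_width: 0.0258
grip_force: 54.9
```

Bit is about 13 mm through the plate with no contact force, so it is in the hole.

Emit:
move_arm --pt "0 0 0.012 0" --pt "0 0 0.012 0" --pt "0 0 0.01 0" --pt "0 0 0.006 0" --pt "0 0 0.003 0" --pt "0 0 0 0"

```text
time_s: 22.28
ee_pos: [0.4935, -0.2406, 0.1119]
eef_rot: [3.142, 0.0, 2.511]
force: [-0.2, 0.6, -0.2]
grip_width: 0.0262
grip_force: 54.9
```

Emit:
move_arm --pt "0 0 0.002 0" --pt "0 0 0.001 0" --pt "0 0 0.001 0" --pt "0 0 0 0"

```text
time_s: 22.78
ee_pos: [0.4935, -0.2406, 0.1079]
eef_rot: [3.142, -0.0, 2.511]
force: [0.2, 0.4, -1.2]
grip_width: 0.0256
grip_force: 54.9
```

Emit:
move_arm --pt "0 0 0.001 0" --pt "0 0 0.001 0" --pt "0 0 0 0"

```text
time_s: 23.15
ee_pos: [0.4936, -0.2407, 0.1066]
eef_rot: [3.142, 0.0, 2.511]
force: [-2.9, 0.9, 7.3]
grip_width: 0.0258
grip_force: 54.9
```

Shoulder is on the plate. Release, opening only partly, and retreat.

Emit:
move_arm --pt "0 0 0 0" --pt "0 0 0 0" --pt "0 0 0 0" --pt "0 0 0 0" --grip 0.5

```text
time_s: 23.65
ee_pos: [0.4935, -0.2406, 0.1059]
eef_rot: [3.142, -0.0, 2.511]
force: [0.2, 0.8, -0.4]
grip_width: 0.0471
grip_force: 0.0
```

Emit:
move_arm --pt "0 0 -0.01 0" --pt "0 0 -0.025 0" --pt "0 0 -0.04 0" --pt "0 0 -0.05 0" --pt "0 0 -0.03 0" --pt "0.045 0 0 0" --pt "0.05 0 0 0" --pt "0.05 0 0 0" --pt "0 0 0 0" --pt "0 0 0 0"

```text
time_s: 24.9
ee_pos: [0.3769, -0.1554, 0.2617]
eef_rot: [3.141, 0.002, 2.511]
force: [0.6, 0.3, 0.1]
grip_width: 0.0469
grip_force: 0.0
```

```bash
python3 - <<'E'
from h import *
o=telemetry.get_obs();print(o['force'],o['ee_pos'],o["time_s"])
for c in("scene","top"):
    cv2.imwrite(f"pics/{c}0b.png",cams.camera(c))
    for q in("flat_driver","cross_driver","slot","lid_edge"): print(c,q,[(np.round(d["centre"],1).tolist(),round(d["conf"],2)) for d in nets.mark_of(c,q)[:3]])
E
sed 's/{c}0.png/{c}0b.png/' drv.py > drv2.py; python3 drv2.py
```

```text
[0.58820564 0.33098313 0.11459611] [ 0.37688329 -0.15543408  0.26171797] 24.9
scene flat_driver [([286.3, 228.6], 0.8)]
scene cross_driver [([273.2, 208.3], 0.5)]
scene slot []
scene lid_edge [([199.9, 173.6], 0.68)]
top flat_driver [([302.2, 208.2], 0.62)]
top cross_driver [([279.8, 204.4], 0.44)]
top slot [([204.8, 221.4], 0.48), ([300.3, 210.5], 0.23), ([362.9, 229.9], 0.17)]
top lid_edge [([205.0, 229.3], 0.79)]
(np.float64(70.54), 0.4967, -0.239, -0.641)
(np.float64(71.03), 0.4965, -0.2392, -0.636)
(np.float64(71.38), 0.4967, -0.2391, -0.6306)
(np.float64(71.82), 0.4973, -0.2393, -0.633)
(np.float64(72.83), 0.497, -0.2394, -0.6656)
(np.float64(73.91), 0.4961, -0.2413, -0.6647)
(np.float64(80.8), 0.4971, -0.2386, -1.9809)
(np.float64(80.91), 0.4969, -0.2388, 1.1668)
```

```bash
python3 -c "
from h import *;print(hand_in())"
```

```text
the job is handed in; nothing more can be done
None
```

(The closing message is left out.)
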